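# Load the vial rack into the bench reader by feel

### The job

Take the longer of the two white vial racks (the one with three vials) by its upright tab, set it in the open lane of the bench reader with its vials towards the hood, and slide it in under the hood until you feel it press the hidden catch fully back against its end stop; then let go and leave it standing there. Stop pushing when you feel the end stop: the reader only stands on the bench and must not be shoved along, and the shorter rack stays where it is.

Things in the scene. Friction and masses are not known exactly. Their poses are not given: they have to be found in the camera images.
- rack_tab (a point): Longer white vial rack, loose, 0.2-0.4 kg: base 150 (x) x 50 x 22 high, three amber vials on its front (+x) part, 50 high; upright tab 30 (x) x 10 thick (y), top 82 above the rack's underside. This point: in the tab, 62 above the underside, 120 behind the rack's front end, 30 ahead of its rear; it balances near here. x from tab to vials, y the tab's thin way, z up.
- short_tab (a point): Shorter white rack, not wanted: same make, base 80 x 50 x 22, only two vials. This point lies in its tab, 62 above its underside. Same axes. The two racks stand on opposite sides of the reader, either way round.
- reader: White and grey reader 320 (x) x 200 x 92 high, 4.5 kg, loose on the bench; about 30 N shoves it. Origin on its underside; x runs along the lane to the hood. Lane at y = 0, 64 wide, floor 12 above the bench, guides' tops 37, wings beside 30. Lane open above and at its mouth for x -170 to 20; under the hood (70 free height) for x 20 to 150.
- catch (a joint): Upright steel plate across the lane, hidden under the hood; a rack's front meets it 10 to 50 past the hood's front edge, elsewhere each time. 0 = free, as it starts (m); pushed along the lane it resists with about 3 N, stays where left, and has a hard end stop at 0.020, where the push rises steeply.
There are look-alikes about, which are no part of the job. What is shaped like the part that bears rack_tab but blue or purple is not meant.

How it is judged:
By the outcome, as a careful person would: the job done as asked, in the order asked, and still so for the second after the job is handed in, with the robot touching nothing.
It also fails if it takes over 51 s, if anything falls off the work surface, if the arm or the gripper's body presses on something with over 40 N, if the wrist force passes 120 N, or if a joint passes its speed limit or range.

### The arm

A 7-joint arm with a two-finger parallel gripper is mounted at the origin on the work surface. World frame = base frame: x ahead of the robot, y to its left, z up, the work surface at z = 0. Lengths are in m, angles in rad, forces in N, time in s.
With the tool pointing down it reaches from about 0.4 to 0.925 m from the base axis. Payload 5.6 kg.
Tool frame: the origin (TCP) lies on the centre line of the jaws, within the pads' length; the fingertips stand 25 mm ahead of it and the grasp point (between the pads) lies 6 mm ahead of it; z points along the fingers, y is the direction in which the jaws open and shut (so a half turn about z gives the same grasp; the last joint's range is limited). The gripper opens to 85 mm and grips with 20 to 120 N. Pads are 22 mm wide; open, the fingers measure 114 mm over their backs; the gripper's body (76 mm by 85 mm) begins 54 mm behind the grasp point. The pads swing forward as they close: fully open they stand 13 mm farther back than shut.
Start: joints at [-1.18, 0.468, -0.012, 1.603, 0.006, 1.071, -0.056], TCP at [0.273, 0.59, 0.256] pointing down, gripper open.
Joint ranges: [-2.53, 2.53], [-0.31, 2.02], [-1.57, 1.55], [0.28, 2.44], [-1.29, 4.43], [0.15, 1.84], [-2.92, 2.92]. Speed limits (rad/s): [2.57, 2.57, 3.14, 3.14, 3.14, 3.14, 3.14].

### API

Orientations are given as a unit quaternion [w, x, y, z].
In Python, from bench import get_obs, snapshot, finish_job gives the robot as it stands.
- The arm moves only by the tool carry_out, never from a script. Its argument "moves" is a list of rows, each a list of 7 numbers: the shift along the tool's x, y, z scaled (see below), then the turn, a rotation vector about the tool's x, y, z scaled (see below), then the opening in per cent of the stroke, from 0 (shut) to 100 (fully open). A call has 1 to 5 rows; each row is the pose to reach, as a shift and turn from the pose measured when the call began, along the tool's axes at that moment; what a row does not reach only later rows make up. The controller multiplies each number of a shift by 0.75 m and each number of a turn by pi/2 rad. A row lasts 1/12 s, in which the tool goes at most 41.7 mm and 7.16 degrees, less where a joint would pass 70% of its speed; a pose out of reach is approached as far as the arm can. A call with a number of a shift or a turn outside -1 to 1 is refused whole. A call with a gripper value outside its range is refused whole. The fingers move at their own pace and stop on an object; the grip force is fixed at half the most. Time passes only in rows, so rows that repeat a pose let the fingers close. It gives the time, the measured TCP pose, the force and the opening at its end, in the units of the state.
- get_obs(): the state, without advancing time (a new reading comes with each control period).
- snapshot(name): name is "scene" or "top"; returns a dict with "image" (400x640x3 uint8, blue, green, red), "vertical_fov" (degrees; the focal length in pixels is half the picture's height over the tangent of half this angle, whatever the lens; pixels are square), "cx", "cy" (the principal point, pixels), "T" (4x4, takes a point from camera to world coordinates). Camera axes: x right, y down, z forward; pixel columns grow to the right and rows downward; lengths in m; the calibration is good to about 2 mm. A picture is of the moment at which its call begins. There is no depth.
- finish_job(): hands the job in, once; it reports no verdict.
The state is a dict: "clock": time; "joint_positions": joint angles; "qvel": joint speeds; "effort": joint torques, N m; "tool_pos": TCP position; "tcp_rot": TCP orientation; "wrist_force": force on the tool from outside, world axes, zero at the start; "wrist_torque": the same for the moment, N m; "width": opening from 0.0 (shut) to 1.0 (fully open).
Only numpy, scipy, OpenCV 4.12 (cv2) and the standard library are available. Lean on these libraries where they do the work, as an engineer would, in place of code of your own. Each camera call takes 0.05 s, during which the arm holds its last target. There are 200 camera calls.

## Working session

There is one attempt and no reset: what is moved stays moved. The work goes in short steps, Python scripts to look and compute and a tool call to move; the robot and the scene stay as the last step left them, time stands still between calls to the robot, and variables do not carry over. Pictures are saved under pics/ and viewed, about 8 in all and at most 12, crops included, and the job is handed in when it is done.

Besides the shell and the picture viewer there is one more tool, called in YAML: its name, and indented under it one key for each argument. carry_out: Moves the arm, as the interface text tells. Its arguments: {"type":"object","properties":{"moves":{"type":"array","items":{"type":"array","items":{"type":"number"}}}},"required":["moves"]}

```bash
mkdir -p pics; ls; python3 - <<'E'
from bench import *
import cv2,numpy as np
o=get_obs();print(o)
for n in("scene","top"):
    s=snapshot(n);cv2.imwrite(f"pics/{n}0.png",s["image"]);print(n,s["vertical_fov"],s["cx"],s["cy"],np.round(s["T"],4).tolist())
E
```

```text
pics
{'clock': 0.0, 'joint_positions': array([-1.17997529,  0.46839001, -0.0116116 ,  1.60367377,  0.00599312,
        1.071403  , -0.0563024 ]), 'qvel': array([ 1.62096582e-03, -1.07758629e-05,  2.57022827e-03,  7.81073234e-04,
        1.17902688e-04,  5.08213215e-04, -3.57342422e-04]), 'effort': array([-6.52870094e-04, -5.32393599e+01,  2.11409025e-02, -2.51301098e+01,
        1.14734311e-02,  7.84801348e-03, -1.91410254e-05]), 'tool_pos': array([0.27304851, 0.58927209, 0.25530921]), 'tcp_rot': array([-1.40230470e-04,  2.15243541e-01,  9.76559969e-01, -9.08994609e-04]), 'wrist_force': array([-0.21448489,  0.09038054, -0.72850045]), 'wrist_torque': array([-0.01046216,  0.00653094, -0.03476142]), 'width': 1.0012019900352485}
scene 44.28073044650509 320.4854551993881 200.0589388038936 [[-0.3312, 0.7336, -0.5935, 1.0981], [0.9435, 0.2673, -0.196, 0.2135], [0.0148, -0.6248, -0.7806, 0.9206], [0.0, 0.0, 0.0, 1.0]]
top 51.04796428320118 326.3880821945374 200.00214494352275 [[0.0187, -0.9938, 0.1093, 0.3719], [-0.9998, -0.0196, -0.0074, -0.0111], [0.0095, -0.1092, -0.994, 0.9372], [0.0, 0.0, 0.0, 1.0]]
```

View pics/scene0.png

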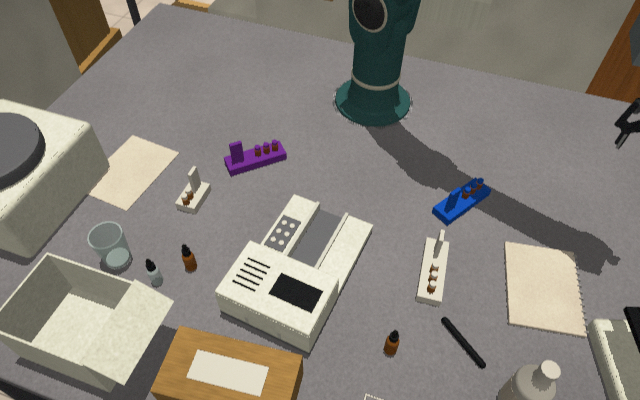

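View pics/top0.png

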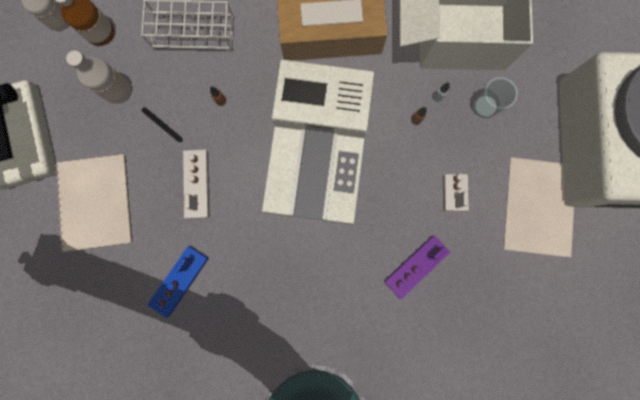

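The top view shows the three-vial rack at (195,184), tab at (193,202) and vials up-image. The reader is at (320,140) with its hood up-image. The short rack is at (457,192). The blue and purple racks are decoys.

```bash
cat > h.py <<'E'
import cv2,numpy as np
from bench import *
def cast(s,uv,z):
    uv=np.atleast_2d(np.asarray(uv,float));f=200/np.tan(np.radians(s["vertical_fov"])/2);T=np.array(s["T"])
    d=np.c_[(uv[:,0]-s["cx"])/f,(uv[:,1]-s["cy"])/f,np.ones(len(uv))]@T[:3,:3].T
    return T[:3,3]+d*((z-T[2,3])/d[:,2])[:,None]
def proj(s,p):
    f=200/np.tan(np.radians(s["vertical_fov"])/2);T=np.array(s["T"])
    c=(np.atleast_2d(p)-T[:3,3])@T[:3,:3];return c[:,:2]/c[:,2:]*f+[s["cx"],s["cy"]]
E
python3 - <<'E'
from h import *
s=snapshot("top");im=s["image"]
a=cv2.resize(im[140:228,170:220],None,fx=6,fy=6,interpolation=cv2.INTER_CUBIC)
b=cv2.resize(im[52:230,255:385],None,fx=3,fy=3,interpolation=cv2.INTER_CUBIC)
o=np.zeros((540,720,3),np.uint8);o[:528,:300]=a;o[:534,310:700]=b
cv2.imwrite("pics/crop1.png",o)
g=cv2.cvtColor(im,cv2.COLOR_BGR2GRAY)
print("gray row190",g[190,175:215].tolist());print("row 180 reader",g[180,260:370].tolist());print("col",g[140:226,189].tolist())
E
```

```text
gray row190 [116, 117, 115, 115, 115, 115, 116, 122, 144, 179, 194, 192, 195, 196, 195, 197, 193, 192, 191, 196, 196, 193, 196, 191, 195, 194, 196, 193, 192, 193, 186, 156, 113, 85, 93, 107, 118, 118, 120, 117]
row 180 reader [120, 123, 120, 121, 122, 129, 158, 192, 206, 208, 206, 204, 206, 203, 200, 204, 202, 198, 206, 208, 202, 206, 206, 203, 208, 207, 209, 211, 206, 211, 203, 208, 206, 201, 191, 197, 197, 177, 134, 112, 114, 111, 113, 113, 113, 113, 113, 113, 110, 114, 111, 117, 114, 111, 110, 115, 110, 111, 112, 110, 114, 115, 114, 110, 116, 115, 119, 147, 188, 202, 200, 195, 200, 202, 173, 139, 119, 126, 150, 174, 177, 168, 147, 124, 115, 114, 117, 125, 133, 137, 129, 119, 112, 111, 120, 155, 190, 199, 180, 148, 122, 118, 115, 120, 117, 120, 120, 117, 119, 118]
col [118, 117, 119, 114, 114, 115, 115, 116, 114, 134, 157, 185, 193, 188, 189, 186, 186, 189, 188, 180, 176, 179, 191, 194, 191, 193, 193, 191, 191, 183, 177, 179, 189, 193, 191, 193, 188, 189, 189, 190, 185, 178, 187, 194, 197, 193, 192, 193, 196, 195, 195, 196, 192, 179, 152, 129, 117, 115, 118, 119, 119, 117, 119, 119, 122, 125, 124, 113, 117, 155, 184, 194, 198, 194, 196, 197, 191, 167, 135, 118, 113, 114, 114, 112, 116, 115]
```

View pics/crop1.png

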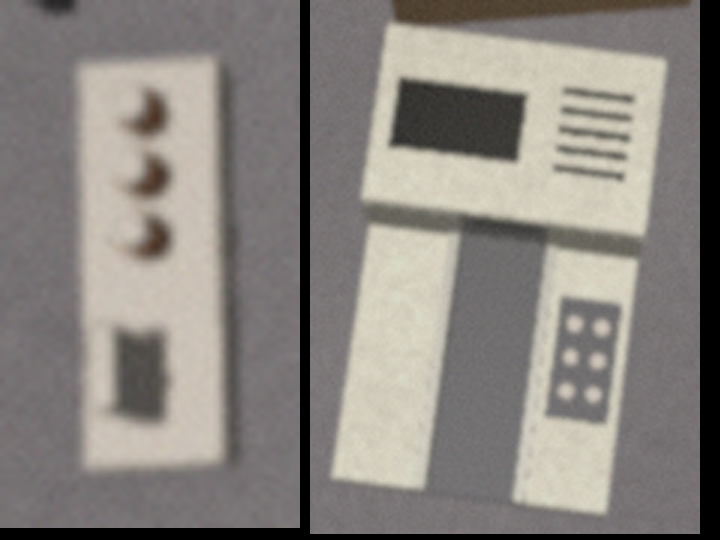

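```bash
cat > m.py <<'E'
from h import *
def rect(s,roi,thr,z,ero=None):
    x0,y0,x1,y1=roi;k=8
    g=cv2.GaussianBlur(cv2.cvtColor(s["image"],cv2.COLOR_BGR2GRAY),(3,3),0)[y0:y1,x0:x1]
    g=cv2.resize(g,None,fx=k,fy=k,interpolation=cv2.INTER_CUBIC)
    m=(g>thr).astype(np.uint8)
    c=max(cv2.findContours(m,0,1)[0],key=cv2.contourArea)[:,0]
    uv=(c+.5)/k-.5+[x0,y0]
    P=cast(s,uv,z)[:,:2].astype(np.float32)
    return P,cv2.minAreaRect(P)
E
python3 - <<'E'
from m import *
s=snapshot("top")
for nm,roi,t,z in[("rack",(172,140,216,228),155,.022),("short",(435,165,480,220),155,.022),("hood",(266,55,382,142),185,.092)]:
    P,r=rect(s,roi,t,z);print(nm,r,np.round(cv2.boxPoints(r),4).tolist())
g=cv2.resize(cv2.GaussianBlur(cv2.cvtColor(s["image"],cv2.COLOR_BGR2GRAY),(3,3),0),None,fx=1,fy=1).astype(float)
def edges(rows,lo,hi,sgn,z):
    q=[]
    for v in rows:
        d=sgn*np.gradient(g[v]);i=lo(v)+np.argmax(d[lo(v):hi(v)]);a,b,c=d[i-1:i+2];q.append((i+.5*(a-c)/(a-2*b+c),v))
    W=cast(s,q,z)[:,:2];p=np.polyfit(W[:,0],W[:,1],1);e=W[:,1]-np.polyval(p,W[:,0]);k=abs(e)<.002
    p=np.polyfit(W[k,0],W[k,1],1);print(p,np.degrees(np.arctan(p[0])),"y@.6",np.polyval(p,.6),"y@.45",np.polyval(p,.45),"x",W[:,0].min(),W[:,0].max(),k.sum(),len(k))
rows=range(140,212)
c=lambda v:303-(v-130)*.12
edges(rows,lambda v:int(c(v)-9),lambda v:int(c(v)+9),-1,.037)
edges(rows,lambda v:int(c(v)+29-9),lambda v:int(c(v)+29+8),1,.037)
edges(rows,lambda v:int(c(v)-40),lambda v:int(c(v)-22),1,.030)
edges(rows,lambda v:int(c(v)+55),lambda v:int(c(v)+75),-1,.030)
E
```

```text
rack ((0.5041362643241882, 0.27310818433761597), (0.15044215321540833, 0.04997047036886215), 4.090981483459473) [[0.42730000615119934, 0.29269999265670776], [0.4309000074863434, 0.24279999732971191], [0.5809000134468079, 0.25360000133514404], [0.5774000287055969, 0.3034000098705292]]
short ((0.49673745036125183, -0.3053362965583801), (0.08127199858427048, 0.0496152862906456), 0.28790757060050964) [[0.4560000002384186, -0.2806999981403351], [0.4562000036239624, -0.3303000032901764], [0.5375000238418579, -0.32989999651908875], [0.5371999740600586, -0.28029999136924744]]
hood ((0.6864326596260071, -0.006070807576179504), (0.19571851193904877, 0.1252666860818863), 83.58733367919922) [[0.6133000254631042, -0.09629999846220016], [0.7376999855041504, -0.11029999703168869], [0.7595999836921692, 0.08420000225305557], [0.6351000070571899, 0.0982000008225441]]
[-0.11268541  0.10369565] -6.429276834434816 y@.6 0.03608440979931374 y@.45 0.0529872209799789 x 0.4456071548120728 0.6023511357931091 72 72
[-0.11491209  0.04057015] -6.555225148303541 y@.6 -0.028377103365345054 y@.45 -0.01114029006131835 x 0.446860300260975 0.6037116053155074 72 72
[-0.11313739  0.17267291] -6.454847265194126 y@.6 0.10479047924069061 y@.45 0.12176108711177572 x 0.444857646791851 0.6027000675082222 72 72
[-0.11341597 -0.02928537] -6.470606816372948 y@.6 -0.0973349561295512 y@.45 -0.08032256043806865 x 0.44878744798857784 0.6069754838995551 72 72
```

```bash
cat > go.py <<'E'
import sys
from h import *
from scipy.spatial.transform import Rotation as R
def st():
    o=get_obs();q=o["tcp_rot"];r=R.from_quat([q[1],q[2],q[3],q[0]]);return o,r
def go(p,yaw):  # yaw of rack x; tool x at yaw+180, tool z down
    o,r=st();y=np.radians(yaw+180);c,s=np.cos(y),np.sin(y)
    t=R.from_matrix(np.array([[c,s,0],[s,-c,0],[0,0,-1.]]))
    print("pos",np.round(o["tool_pos"],4),"F",np.round(o["wrist_force"],1),"w",round(o["width"],3),"t",round(o["clock"],2),"q",np.round(o["joint_positions"],2))
    print("shift",np.round(r.inv().apply(np.array(p)-o["tool_pos"])/.75,4),"turn",np.round((r.inv()*t).as_rotvec()/(np.pi/2),4))
if __name__=="__main__":
    a=list(map(float,sys.argv[1:]));go(a[:3],a[3])
E
python3 go.py .4592 .2699 .2 4.1
```

```text
pos [0.2731 0.5895 0.2557] F [-0.3 -0.4 -0.3] w 1.004 t 0.2 q [-1.18  0.47 -0.01  1.6   0.01  1.07 -0.06]
shift [-0.4042 -0.2823  0.0746] turn [-7.000e-04 -1.000e-04 -3.217e-01]
```

carry_out:
  moves:
    - [-0.045,-0.031,0.008,0,0,-0.065,100]
    - [-0.09,-0.062,0.017,0,0,-0.13,100]
    - [-0.135,-0.094,0.025,0,0,-0.195,100]
    - [-0.18,-0.125,0.033,0,0,-0.26,100]
    - [-0.225,-0.157,0.041,0,0,-0.3217,100]

```text
clock: 0.62
tool_pos: [0.3772, 0.41, 0.2247]
tcp_rot: [-0.0, -0.038, 0.999, -0.001]
wrist_force: [1.1, 1.0, -0.1]
width: 1.0
```

```bash
python3 go.py .4592 .2699 .2 4.1
```

```text
pos [0.3772 0.41   0.2247] F [ 1.1  1.  -0.1] w 1.0 t 0.62 q [-0.83  0.35 -0.07  1.86  0.03  0.93  0.73]
shift [-0.0946 -0.1946  0.0332] turn [-0.0007 -0.0003  0.0034]
```

carry_out:
  moves:
    - [-0.024,-0.049,0.008,0,0,0.0034,100]
    - [-0.048,-0.098,0.016,0,0,0.0034,100]
    - [-0.072,-0.147,0.024,0,0,0.0034,100]
    - [-0.0946,-0.1946,0.0332,0,0,0.0034,100]
    - [-0.0946,-0.1946,0.0332,0,0,0.0034,100]

```text
clock: 1.03
tool_pos: [0.4632, 0.2607, 0.1988]
tcp_rot: [-0.0, -0.029, 1.0, -0.003]
wrist_force: [-0.4, -1.1, -0.5]
width: 1.003
```

```bash
python3 go.py .4592 .2699 .14 4.1; python3 - <<'E'
from h import *
s=snapshot("scene")
for z in(.022,.082): print(z,proj(s,[[.4592,.2699,z]]))
c=proj(s,[.46,.27,.1])[0].astype(int)
im=s["image"].copy()
import numpy as np
t=np.radians(4.09);cx=np.array([.5041,.2731])
def W(x,y,z): a=cx+[(x)*np.cos(t)-y*np.sin(t),x*np.sin(t)+y*np.cos(t)];return [a[0],a[1],z]
k=5;x0,y0=c[0]-75,c[1]-50
b=cv2.resize(im[y0:y0+110,x0:x0+150],None,fx=k,fy=k,interpolation=cv2.INTER_CUBIC)
P=[W(-45+dx,dy,82) for dx,dy in[(-15,-5),(15,-5),(15,5),(-15,5)]]
P=[W((-45+dx)/1e3,dy/1e3,.082) for dx,dy in[(-15,-5),(15,-5),(15,5),(-15,5)]]
cv2.polylines(b,[np.int32((proj(s,P)+.5-[x0,y0])*k)],True,(0,0,255),1)
P=[W(dx/1e3,dy/1e3,.022) for dx,dy in[(-75,-25),(75,-25),(75,25),(-75,25)]]
cv2.polylines(b,[np.int32((proj(s,P)+.5-[x0,y0])*k)],True,(0,255,0),1)
cv2.imwrite("pics/c2.png",b)
E
```

```text
pos [0.4632 0.2607 0.1988] F [-0.4 -1.1 -0.5] w 1.003 t 1.03 q [-0.58  0.34  0.    1.94  0.01  0.86  1.05]
shift [0.0045 0.0131 0.0783] turn [-0.0042 -0.0003 -0.008 ]
0.022 [[436.05328881 249.65955807]]
0.082 [[441.77387833 233.91290453]]
```

View pics/c2.png

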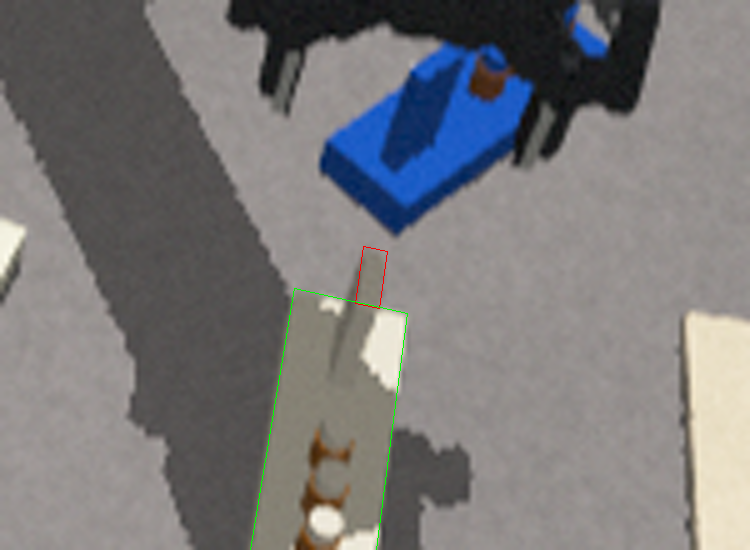

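The projected tab (red) and base (green) outlines lie on the rack in the second view, so the pose is confirmed. Next I settle and descend.

carry_out:
  moves:
    - [0.0045,0.0131,0.03,-0.0042,0,-0.008,100]
    - [0.0045,0.0131,0.06,-0.0042,0,-0.008,100]
    - [0.0045,0.0131,0.078,-0.0042,0,-0.008,100]
    - [0.0045,0.0131,0.078,-0.0042,0,-0.008,100]
    - [0.0045,0.0131,0.078,-0.0042,0,-0.008,100]

```text
clock: 1.5
tool_pos: [0.4565, 0.275, 0.1404]
tcp_rot: [-0.001, -0.038, 0.999, 0.001]
wrist_force: [0.2, -0.5, 0.8]
width: 1.002
```

```bash
python3 go.py .4592 .2699 .068 4.1
```

```text
pos [0.4565 0.275  0.1404] F [ 0.2 -0.5  0.8] w 1.002 t 1.5 q [-0.59  0.43 -0.01  1.98  0.    0.73  1.04]
shift [-0.0033 -0.0073  0.0965] turn [ 0.0016 -0.0015  0.0032]
```

carry_out:
  moves:
    - [-0.0033,-0.0073,0.0,0.0016,-0.0015,0.0032,100]
    - [-0.0033,-0.0073,0.03,0.0016,-0.0015,0.0032,100]
    - [-0.0033,-0.0073,0.05,0.0016,-0.0015,0.0032,100]
    - [-0.0033,-0.0073,0.05,0.0016,-0.0015,0.0032,100]
    - [-0.0033,-0.0073,0.05,0.0016,-0.0015,0.0032,100]

```text
clock: 1.92
tool_pos: [0.4596, 0.2699, 0.1035]
tcp_rot: [0.0, -0.036, 0.999, 0.0]
wrist_force: [-0.3, 1.0, -0.1]
width: 1.0
```

```bash
python3 go.py .4592 .2699 .068 4.1;python3 go.py .4592 .2699 .068 4.1
```

```text
pos [0.4596 0.2699 0.1035] F [-0.3  1.  -0.1] w 1.0 t 1.92 q [-0.59  0.49 -0.01  2.    0.01  0.66  1.04]
shift [0.0006 0.     0.0474] turn [ 0.      0.0002 -0.0001]
pos [0.4596 0.2699 0.1035] F [-0.3  1.  -0.1] w 1.0 t 1.92 q [-0.59  0.49 -0.01  2.    0.01  0.66  1.04]
shift [0.0006 0.     0.0474] turn [ 0.      0.0002 -0.0001]
```

carry_out:
  moves:
    - [0.0,0.0,0.02,0,0,0,100]
    - [0.0,0.0,0.04,0,0,0,100]
    - [0.0,0.0,0.047,0,0,0,100]
    - [0.0,0.0,0.047,0,0,0,60]
    - [0.0,0.0,0.047,0,0,0,30]

```text
clock: 2.33
tool_pos: [0.4602, 0.2703, 0.0693]
tcp_rot: [0.001, -0.036, 0.999, 0.0]
wrist_force: [0.7, -0.5, 0.3]
width: 0.745
```

carry_out:
  moves:
    - [0,0,0,0,0,0,20]
    - [0,0,0,0,0,0,10]
    - [0,0,0,0,0,0,0]
    - [0,0,0,0,0,0,0]
    - [0,0,0,0,0,0,0]

```text
clock: 2.75
tool_pos: [0.4604, 0.2703, 0.0698]
tcp_rot: [0.001, -0.036, 0.999, 0.0]
wrist_force: [0.1, -2.1, 3.3]
width: 0.106
```

carry_out:
  moves:
    - [0,0,0,0,0,0,0]
    - [0,0,0,0,0,0,0]
    - [0,0,0,0,0,0,0]

```text
clock: 3.0
tool_pos: [0.4604, 0.2703, 0.0698]
tcp_rot: [0.001, -0.036, 0.999, 0.0]
wrist_force: [0.5, -0.9, 1.7]
width: 0.107
```

```bash
python3 go.py .4592 .2699 .16 4.1
```

```text
pos [0.4604 0.2703 0.0698] F [ 0.5 -0.9  1.7] w 0.107 t 3.0 q [-0.59  0.55 -0.01  2.01  0.01  0.59  1.04]
shift [ 0.0014 -0.0003 -0.1203] turn [ 0.0005  0.0011 -0.0002]
```

Gripped: width 0.107 is about 9 mm, which matches the tab. Lifting.

carry_out:
  moves:
    - [0,0,-0.02,0,0,0,0]
    - [0,0,-0.05,0,0,0,0]
    - [0,0,-0.08,0,0,0,0]
    - [0,0,-0.11,0,0,0,0]
    - [0,0,-0.11,0,0,0,0]

```text
clock: 3.42
tool_pos: [0.4621, 0.2714, 0.1557]
tcp_rot: [0.004, -0.036, 0.999, 0.002]
wrist_force: [1.8, -0.5, -3.1]
width: 0.11
```

```bash
python3 go.py .4888 .0163 .15 -6.46
```

```text
pos [0.4621 0.2714 0.1557] F [ 1.8 -0.5 -3.1] w 0.11 t 3.42 q [-0.59  0.4  -0.01  1.97  0.    0.76  1.04]
shift [-0.0113 -0.3419  0.0064] turn [0.003  0.0045 0.1171]
```

carry_out:
  moves:
    - [-0.002,-0.034,0,0.003,0.0045,0.024,0]
    - [-0.004,-0.068,0,0.003,0.0045,0.048,0]
    - [-0.006,-0.102,0,0.003,0.0045,0.072,0]
    - [-0.008,-0.137,0,0.003,0.0045,0.095,0]
    - [-0.008,-0.171,0,0.003,0.0045,0.117,0]

```text
clock: 3.83
tool_pos: [0.4765, 0.1424, 0.1539]
tcp_rot: [-0.001, 0.057, 0.998, -0.001]
wrist_force: [0.4, 0.1, -3.0]
width: 0.109
```

```bash
python3 go.py .4888 .0163 .15 -6.46
```

```text
pos [0.4765 0.1424 0.1539] F [ 0.4  0.1 -3. ] w 0.109 t 3.83 q [-0.41  0.35  0.07  2.06 -0.03  0.73  1.13]
shift [-0.0354 -0.1651  0.0053] turn [-0.0007 -0.0011 -0.001 ]
```

carry_out:
  moves:
    - [-0.008,-0.034,0,0,0,-0.001,0]
    - [-0.015,-0.068,0,0,0,-0.001,0]
    - [-0.022,-0.102,0,0,0,-0.001,0]
    - [-0.029,-0.136,0,0,0,-0.001,0]
    - [-0.0354,-0.165,0.005,0,0,-0.001,0]

```text
clock: 4.25
tool_pos: [0.4882, 0.0144, 0.1494]
tcp_rot: [-0.001, 0.057, 0.998, -0.001]
wrist_force: [0.1, 0.2, -3.4]
width: 0.111
```

carry_out:
  moves:
    - [0,0,0,0,0,0,0]
    - [0,0,0,0,0,0,0]
    - [0,0,0,0,0,0,0]

```text
clock: 4.5
tool_pos: [0.4875, 0.0149, 0.1485]
tcp_rot: [-0.002, 0.057, 0.998, -0.001]
wrist_force: [-0.3, 1.5, -3.0]
width: 0.106
```

```bash
python3 go.py .4888 .0163 .11 -6.46; python3 - <<'E'
from h import *
a=snapshot("top")["image"];b=snapshot("scene")["image"]
o=np.zeros((520,800,3),np.uint8);o[:500,:390]=cv2.resize(a[55:255,250:406],None,fx=2.5,fy=2.5,interpolation=2);o[:500,400:]=cv2.resize(b[150:350,215:375],None,fx=2.5,fy=2.5,interpolation=2)
cv2.imwrite("pics/c3.png",o)
E
```

```text
pos [0.4875 0.0149 0.1485] F [-0.3  1.5 -3. ] w 0.106 t 4.5 q [-0.19  0.35  0.11  2.08 -0.05  0.71  1.41]
shift [-0.0018  0.0021  0.0513] turn [-0.0012 -0.0029 -0.0005]
```

View pics/c3.png

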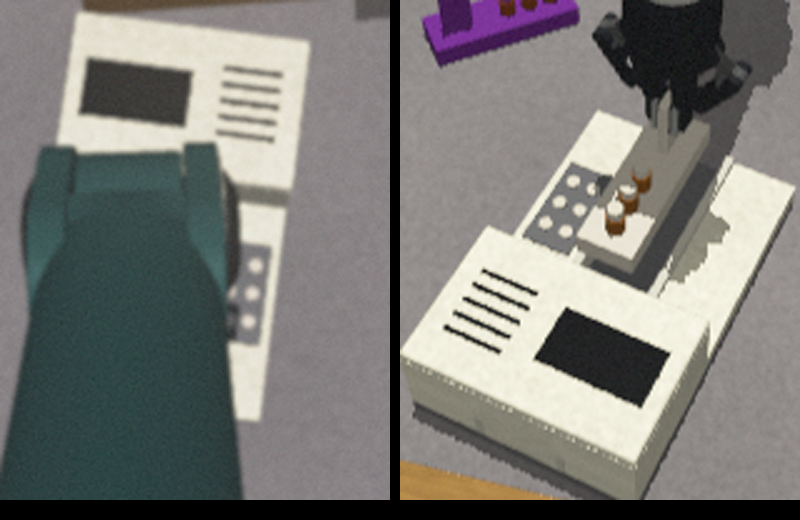

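The rack is held level over the lane with its vials towards the hood. Lowering.

carry_out:
  moves:
    - [-0.0018,0.0021,0.015,-0.0012,-0.0029,0,0]
    - [-0.0018,0.0021,0.03,-0.0012,-0.0029,0,0]
    - [-0.0018,0.0021,0.045,-0.0012,-0.0029,0,0]
    - [-0.0018,0.0021,0.06,-0.0012,-0.0029,0,0]
    - [-0.0018,0.0021,0.06,-0.0012,-0.0029,0,0]

```text
clock: 5.02
tool_pos: [0.4877, 0.0184, 0.1021]
tcp_rot: [-0.001, 0.055, 0.999, 0.0]
wrist_force: [-0.4, 0.0, -2.6]
width: 0.107
```

carry_out:
  moves:
    - [0,0,0,0,0,0,0]
    - [0,0,0,0,0,0,0]

```text
clock: 5.18
tool_pos: [0.4877, 0.0194, 0.1023]
tcp_rot: [-0.001, 0.054, 0.999, 0.0]
wrist_force: [0.3, -0.1, -2.9]
width: 0.105
```

```bash
python3 go.py .4888 .0163 .083 -6.46
```

```text
pos [0.4877 0.0194 0.1023] F [ 0.3 -0.1 -2.9] w 0.105 t 5.18 q [-0.19  0.43  0.09  2.11 -0.07  0.61  1.42]
shift [-0.0019 -0.0039  0.0257] turn [ 0.0002 -0.0019  0.0032]
```

carry_out:
  moves:
    - [-0.0019,-0.0039,0,0,-0.0019,0.0032,0]
    - [-0.0019,-0.0039,0.008,0,-0.0019,0.0032,0]
    - [-0.0019,-0.0039,0.016,0,-0.0019,0.0032,0]
    - [-0.0019,-0.0039,0.022,0,-0.0019,0.0032,0]
    - [-0.0019,-0.0039,0.022,0,-0.0019,0.0032,0]

```text
clock: 5.6
tool_pos: [0.488, 0.0163, 0.0847]
tcp_rot: [-0.001, 0.056, 0.998, -0.0]
wrist_force: [-0.0, 0.0, -2.7]
width: 0.107
```

carry_out:
  moves:
    - [0,0,0.003,0,0,0,0]
    - [0,0,0.003,0,0,0,0]

```text
clock: 5.77
tool_pos: [0.4881, 0.0162, 0.0821]
tcp_rot: [-0.001, 0.056, 0.998, -0.0]
wrist_force: [-0.4, 0.5, -1.8]
width: 0.109
```

```bash
python3 go.py .4888 .0163 .082 -6.46
```

```text
pos [0.4881 0.0162 0.0821] F [-0.4  0.5 -1.8] w 0.109 t 5.77 q [-0.18  0.47  0.09  2.11 -0.08  0.56  1.43]
shift [-0.001   0.0002  0.0002] turn [-0.0001 -0.0013 -0.    ]
```

carry_out:
  moves:
    - [-0.006,0,0,0,0,0,0]
    - [-0.012,0,0,0,0,0,0]
    - [-0.018,0,0,0,0,0,0]
    - [-0.024,0,0,0,0,0,0]
    - [-0.024,0,0,0,0,0,0]

```text
clock: 6.18
tool_pos: [0.5074, 0.014, 0.0822]
tcp_rot: [-0.0, 0.056, 0.998, -0.0]
wrist_force: [-0.2, -0.4, -3.6]
width: 0.109
```

```bash
cat >> go.py <<'E'
    o,r=st();t=np.radians(-6.46);u=np.array([np.cos(t),np.sin(t)]);d=o["tool_pos"][:2]-[.6019,.0035]
    print("lane x of front",round((d@u)*1e3+120-1.2,1),"lat",round((d@[-u[1],u[0]])*1e3,1),"F along",round(o["wrist_force"][:2]@u,2))
E
python3 go.py .6019 .0035 .0825 -6.46
```

```text
pos [0.5074 0.014  0.0822] F [-0.2 -0.4 -3.6] w 0.109 t 6.18 q [-0.17  0.49  0.09  2.07 -0.08  0.58  1.44]
shift [-0.1267  0.0002 -0.0004] turn [-0.     -0.0002 -0.0002]
lane x of front 23.8 lat -0.1 F along -0.16
```

carry_out:
  moves:
    - [-0.003,0,0,0,0,0,0]
    - [-0.006,0,0,0,0,0,0]
    - [-0.009,0,0,0,0,0,0]
    - [-0.012,0,0,0,0,0,0]
    - [-0.012,0,0,0,0,0,0]

```text
clock: 6.6
tool_pos: [0.517, 0.0129, 0.0823]
tcp_rot: [0.0, 0.057, 0.998, -0.0]
wrist_force: [0.4, 0.3, -3.5]
width: 0.112
```

carry_out:
  moves:
    - [-0.003,0,0,0,0,0,0]
    - [-0.006,0,0,0,0,0,0]
    - [-0.009,0,0,0,0,0,0]
    - [-0.012,0,0,0,0,0,0]
    - [-0.012,0,0,0,0,0,0]

```text
clock: 7.02
tool_pos: [0.5248, 0.012, 0.0822]
tcp_rot: [-0.001, 0.057, 0.998, -0.0]
wrist_force: [-6.0, 0.4, 0.2]
width: 0.109
```

```bash
python3 go.py .6019 .0035 .0825 -6.46
```

```text
pos [0.5248 0.012  0.0822] F [-6.   0.4  0.2] w 0.109 t 7.02 q [-0.16  0.51  0.09  2.03 -0.08  0.61  1.44]
shift [-0.1034  0.0004 -0.0007] turn [-0.0002 -0.0016 -0.0002]
lane x of front 41.2 lat -0.2 F along -6.02
```

carry_out:
  moves:
    - [-0.002,0,0,0,0,0,0]
    - [-0.004,0,0,0,0,0,0]
    - [-0.005,0,0,0,0,0,0]
    - [-0.005,0,0,0,0,0,0]

```text
clock: 7.35
tool_pos: [0.5275, 0.0117, 0.0822]
tcp_rot: [-0.002, 0.056, 0.998, -0.0]
wrist_force: [-5.7, -0.7, 3.1]
width: 0.106
```

```bash
python3 go.py .6019 .0035 .0825 -6.46
```

```text
pos [0.5275 0.0117 0.0822] F [-5.7 -0.7  3.1] w 0.106 t 7.35 q [-0.16  0.52  0.09  2.02 -0.08  0.61  1.44]
shift [-0.0998  0.0003 -0.0008] turn [-0.0002 -0.003  -0.0001]
lane x of front 44.0 lat -0.2 F along -5.58
```

carry_out:
  moves:
    - [-0.002,0,-0.0006,0,-0.003,0,0]
    - [-0.004,0,-0.0006,0,-0.003,0,0]
    - [-0.006,0,-0.0006,0,-0.003,0,0]
    - [-0.006,0,-0.0006,0,-0.003,0,0]

```text
clock: 7.68
tool_pos: [0.5319, 0.0112, 0.0824]
tcp_rot: [-0.0, 0.056, 0.998, -0.0]
wrist_force: [-3.7, 1.4, -2.8]
width: 0.108
```

```bash
python3 go.py .6019 .0035 .0825 -6.46
```

```text
pos [0.5319 0.0112 0.0824] F [-3.7  1.4 -2.8] w 0.108 t 7.68 q [-0.16  0.52  0.09  2.01 -0.08  0.61  1.45]
shift [-0.094   0.0003 -0.0002] turn [-0.0003 -0.0005 -0.0001]
lane x of front 48.3 lat -0.2 F along -3.84
```

carry_out:
  moves:
    - [-0.002,0,0,0,0,0,0]
    - [-0.004,0,0,0,0,0,0]
    - [-0.005,0,0,0,0,0,0]
    - [-0.005,0,0,0,0,0,0]

```text
clock: 8.02
tool_pos: [0.5357, 0.0108, 0.0823]
tcp_rot: [-0.0, 0.056, 0.998, -0.0]
wrist_force: [-4.4, -0.2, -1.2]
width: 0.11
```

```bash
python3 go.py .6019 .0035 .0825 -6.46
```

```text
pos [0.5357 0.0108 0.0823] F [-4.4 -0.2 -1.2] w 0.11 t 8.02 q [-0.16  0.53  0.09  2.   -0.08  0.62  1.45]
shift [-0.0887  0.0003 -0.0003] turn [-0.0003 -0.0005 -0.0001]
lane x of front 52.2 lat -0.2 F along -4.33
```

carry_out:
  moves:
    - [-0.002,0,-0.0003,0,0,0,0]
    - [-0.004,0,-0.0003,0,0,0,0]
    - [-0.004,0,-0.0003,0,0,0,0]
    - [-0.004,0,-0.0003,0,0,0,0]

```text
clock: 8.35
tool_pos: [0.5374, 0.0106, 0.0824]
tcp_rot: [-0.002, 0.056, 0.998, -0.0]
wrist_force: [-8.2, 0.8, 2.6]
width: 0.105
```

```bash
python3 go.py .6019 .0035 .0825 -6.46
```

```text
pos [0.5374 0.0106 0.0824] F [-8.2  0.8  2.6] w 0.105 t 8.35 q [-0.16  0.53  0.09  2.   -0.08  0.62  1.45]
shift [-0.0865  0.0003 -0.0005] turn [-0.0004 -0.0025 -0.0001]
lane x of front 53.9 lat -0.2 F along -8.24
```

carry_out:
  moves:
    - [-0.002,0,-0.0005,0,-0.0025,0,0]
    - [-0.003,0,-0.0005,0,-0.0025,0,0]
    - [-0.003,0,-0.0005,0,-0.0025,0,0]
    - [-0.003,0,-0.0005,0,-0.0025,0,0]

```text
clock: 8.68
tool_pos: [0.5374, 0.0106, 0.0824]
tcp_rot: [-0.003, 0.056, 0.998, -0.0]
wrist_force: [-9.7, 0.8, 3.4]
width: 0.113
```

```bash
python3 go.py .6019 .0035 .0825 -6.46
```

```text
pos [0.5374 0.0106 0.0824] F [-9.7  0.8  3.4] w 0.113 t 8.68 q [-0.16  0.53  0.09  2.   -0.08  0.62  1.45]
shift [-0.0865  0.0003 -0.0006] turn [-0.0006 -0.0032  0.    ]
lane x of front 53.9 lat -0.2 F along -9.71
```

Commanding 2 mm gave no motion and a rising force, which looks like the end stop. One firmer push, well below 30 N, to make sure the catch is fully back.

carry_out:
  moves:
    - [-0.003,0,-0.0005,0,-0.003,0,0]
    - [-0.005,0,-0.0005,0,-0.003,0,0]
    - [-0.005,0,-0.0005,0,-0.003,0,0]
    - [-0.005,0,-0.0005,0,-0.003,0,0]

```text
clock: 9.02
tool_pos: [0.5375, 0.0105, 0.0825]
tcp_rot: [-0.004, 0.056, 0.998, -0.0]
wrist_force: [-14.9, 1.3, 8.8]
width: 0.112
```

```bash
python3 go.py .6019 .0035 .0825 -6.46
```

```text
pos [0.5375 0.0105 0.0825] F [-14.9   1.3   8.8] w 0.112 t 9.02 q [-0.16  0.53  0.09  1.99 -0.08  0.63  1.45]
shift [-0.0863  0.0004 -0.0008] turn [-0.0009 -0.0053  0.0001]
lane x of front 54.1 lat -0.3 F along -14.93
```

The end stop is confirmed: 15 N along the lane with only 0.1 mm of motion. Now I relax and release.

carry_out:
  moves:
    - [0,0,-0.0005,0,-0.002,0,0]
    - [0,0,-0.0005,0,-0.003,0,0]
    - [0,0,-0.0005,0,-0.004,0,0]

```text
clock: 9.27
tool_pos: [0.5374, 0.0106, 0.0828]
tcp_rot: [-0.001, 0.056, 0.998, -0.001]
wrist_force: [-4.8, 0.6, -2.4]
width: 0.112
```

```bash
python3 go.py .6019 .0035 .0825 -6.46
```

```text
pos [0.5374 0.0106 0.0828] F [-4.8  0.6 -2.4] w 0.112 t 9.27 q [-0.16  0.53  0.09  2.   -0.08  0.62  1.45]
shift [-0.0865  0.0002  0.0001] turn [-0.0008 -0.0015  0.0002]
lane x of front 53.9 lat -0.2 F along -4.81
```

carry_out:
  moves:
    - [0,0,0.0004,0,0,0,0]
    - [0,0,0.0004,0,0,0,15]
    - [0,0,0.0004,0,0,0,25]
    - [0,0,0.0004,0,0,0,45]
    - [0,0,0.0004,0,0,0,60]

```text
clock: 9.68
tool_pos: [0.5387, 0.0105, 0.083]
tcp_rot: [0.0, 0.056, 0.998, -0.001]
wrist_force: [0.3, 0.5, -0.6]
width: 0.52
```

carry_out:
  moves:
    - [0,0,0,0,0,0,60]
    - [0,0,0,0,0,0,60]
    - [0,0,0,0,0,0,60]

```text
clock: 9.93
tool_pos: [0.539, 0.0105, 0.0831]
tcp_rot: [0.0, 0.056, 0.998, -0.001]
wrist_force: [-0.3, 0.0, 0.1]
width: 0.601
```

```bash
python3 go.py .6019 .0035 .0825 -6.46
```

```text
pos [0.539  0.0105 0.0831] F [-0.3  0.   0.1] w 0.601 t 9.93 q [-0.16  0.53  0.09  2.   -0.08  0.62  1.45]
shift [-0.0843  0.0002  0.0009] turn [-0.0006  0.0006  0.    ]
lane x of front 55.6 lat -0.2 F along -0.3
```

Released; forces are about zero. Straight up, then back towards the base to clear the view.

carry_out:
  moves:
    - [0,0,-0.02,0,0,0,60]
    - [0,0,-0.05,0,0,0,60]
    - [0,0,-0.09,0,0,0,60]
    - [0,0,-0.13,0,0,0,60]
    - [0,0,-0.17,0,0,0,60]

```text
clock: 10.35
tool_pos: [0.5387, 0.0105, 0.2119]
tcp_rot: [0.0, 0.056, 0.998, -0.001]
wrist_force: [0.5, 0.1, -0.4]
width: 0.596
```

carry_out:
  moves:
    - [0,0.04,-0.02,0,0,0,60]
    - [0,0.09,-0.03,0,0,0,60]
    - [0,0.14,-0.03,0,0,0,60]
    - [0,0.18,-0.03,0,0,0,60]
    - [0,0.22,-0.03,0,0,0,60]

```text
clock: 10.77
tool_pos: [0.5572, 0.1765, 0.2346]
tcp_rot: [0.001, 0.056, 0.998, -0.0]
wrist_force: [0.5, -0.1, 0.3]
width: 0.602
```

carry_out:
  moves:
    - [0,0.05,0,0,0,0,60]
    - [0,0.1,0,0,0,0,60]
    - [0,0.15,0,0,0,0,60]
    - [0,0.19,0,0,0,0,60]
    - [0,0.19,0,0,0,0,60]

```text
clock: 11.18
tool_pos: [0.5711, 0.3267, 0.2341]
tcp_rot: [0.0, 0.051, 0.999, 0.002]
wrist_force: [-2.2, 1.8, 0.1]
width: 0.602
```

```bash
python3 - <<'E'
from m import *
o=get_obs();print(o["tool_pos"],o["clock"],o["wrist_force"])
s=snapshot("top");b=snapshot("scene")["image"];a=s["image"]
for nm,roi,t,z in[("short",(435,165,480,220),155,.022),("hood",(266,55,382,142),185,.092)]:
    print(nm,rect(s,roi,t,z)[1])
o=np.zeros((520,800,3),np.uint8);o[:500,:390]=cv2.resize(a[55:255,250:406],None,fx=2.5,fy=2.5,interpolation=2);o[:500,400:]=cv2.resize(b[150:350,215:375],None,fx=2.5,fy=2.5,interpolation=2)
cv2.imwrite("pics/c4.png",o)
E
```

```text
[0.57112103 0.32669669 0.23407478] 11.1833 [-2.21086681  1.80358633  0.1459898 ]
short ((0.49688440561294556, -0.30540013313293457), (0.08221324533224106, 0.05046974495053291), 0.07386916875839233)
hood ((0.6864340305328369, -0.006106473505496979), (0.1966279000043869, 0.12634557485580444), 83.61306762695312)
```

View pics/c4.png

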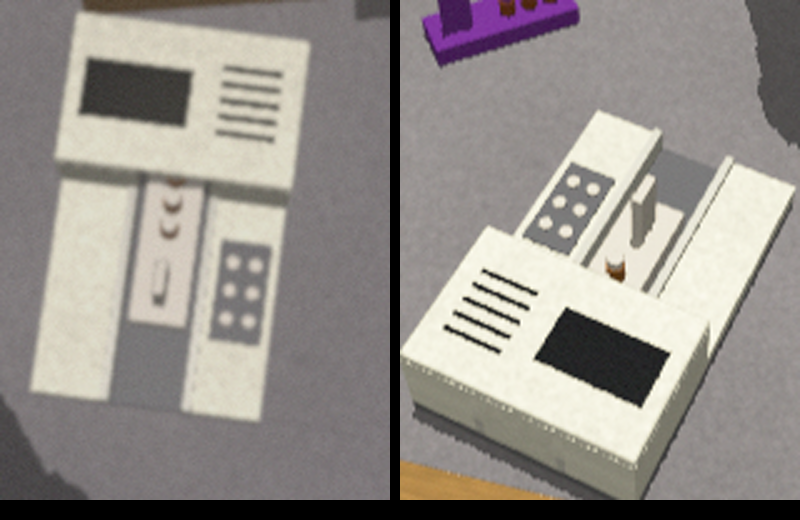

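```bash
python3 - <<'E'
from h import *
s=snapshot("top");t=np.radians(-6.46);u=np.array([np.cos(t),np.sin(t)])
p=cast(s,[[250+157/2.5,55+324/2.5]],.034)[0,:2]-[.6019,.0035];print("rear lane x",p@u,"lat",p@[-u[1],u[0]])
finish_job()
E
```

```text
rear lane x -0.0979395127253671 lat -0.0022084336157578966
the job is handed in; nothing more can be done
```

I set the three-vial rack in the reader's lane with its vials towards the hood and slid it in until the catch was against its end stop. I then released it, backed the arm off and handed the job in at about 11 s; no verdict was reported.

- **Contact and travel:** There was no force up to the rack's front at lane x of about 33 mm. The catch then resisted with about 4–6 N.
- **End stop:** The rack stopped at about 54 mm, which fits 20 mm of catch travel. I confirmed the stop with a push that rose to 15 N while the rack moved only 0.1–0.2 mm.
- **Final checks:** The rack stands level in the lane, clear of the gripper. A rough reading from the picture puts its rear at lane x of about −98 mm against −96 mm expected, within calibration error. The reader and the shorter rack had moved less than 0.2 mm, and no check failed.

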